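# Shut down the fluorescence station: lamp off, filter cube away, caddy closed

### The arm

A 6-joint arm with a two-finger parallel gripper is mounted at the origin on the work surface. World frame = base frame: x ahead of the robot, y to its left, z up, the work surface at z = 0. Lengths are in m, angles in rad, forces in N, time in s.
With the tool pointing down it reaches from about 0.3 to 0.85 m from the base axis. Payload 5.4 kg.
Tool frame: the origin (TCP) lies at the very end of the fingers, on their centre line; the grasp point (between the pads) lies 19 mm behind it; z points along the fingers, y is the line along which they close (so a half turn about z gives the same grasp; the last joint's range is limited). The gripper opens to 85 mm and grips with 20 to 120 N. Pads are 22 mm wide; open, the fingers measure 114 mm over their backs; the gripper's body (76 mm by 85 mm) begins 54 mm behind the grasp point. The pads swing forward as they close: fully open they stand 13 mm farther back than shut.
Start: joints at [-1.474, 0.158, 1.597, -0, 1.386, -0.21], TCP at [0.174, -0.548, 0.198] pointing down, gripper open.
Joint ranges: [-2.91, 2.91], [-0.94, 2.29], [0.18, 2.7], [-1.29, 4.43], [0.17, 2.64], [-3, 3]. Speed limits (rad/s): [2.57, 2.57, 3.14, 3.14, 3.14, 3.14].

### API

Orientations are given as [roll, pitch, yaw] about the fixed x, y, z axes, in that order (R = Rz(yaw) Ry(pitch) Rx(roll)).
In Python, from rig import ctrl, fingers, imaging, workorder gives the robot as it stands. The module is installed in compiled form; this text tells all that it offers. Calls block until the motion is done:
- ctrl.move_ptp(position, orientation): joint-space move of the TCP to a pose.
- ctrl.servo_line(position, rotation=None, vel=0.15, contact_N=None): straight line of the TCP; rotation=None keeps the orientation; vel is the mean speed in m/s. With contact_N (N) it stops when the force on the tool has changed by that much, and returns True; else False.
- ctrl.movej(angles): joint-space move.
- fingers.gripper_to(opening, f_grip=None): opening from 0.0 (shut) to 1.0 (fully open); f_grip is the grip in N (None keeps the last); returns when the fingers have stopped.
- ctrl.dwell(seconds).
- ctrl.ik(position, orientation): joint angles nearest the present ones, or None.
- ctrl.get_state(): the state.
- imaging.get_image(name): name is "scene" or "top"; returns the picture (480x640x3 uint8, red, green, blue); there is no depth.
- imaging.camera_info(name): a dict with "camera_matrix" (3x3 intrinsics, pixels), "R" (3x3) and "t" (3): a world point X has camera coordinates R X + t. Camera axes: x right, y down, z forward; pixel columns grow to the right and rows downward; lengths in m; the calibration is good to about 2 mm. A picture is of the moment at which its call begins. camera_info takes no time and is no camera call.
A pose or a line that the arm cannot do raises ctrl.Unreachable and nothing moves.
- workorder.close_job(): hands the job in; it is judged then, once.
The state is a dict: "t": time; "joint_pos": joint angles; "qvel": joint speeds; "joint_efforts": joint torques, N m; "position": TCP position; "orientation": TCP orientation; "contact_force": force on the tool from outside, world axes, zero at the start; "moment": the same for the moment, N m; "grip_width": opening from 0.0 (shut) to 1.0 (fully open); "grasp_force": force on a finger pad.
Only numpy, scipy, OpenCV 4.12 (cv2) and the standard library are available. Lean on these libraries where they do the work, as an engineer would, in place of code of your own. Each camera call takes 0.05 s, during which the arm holds its last target. There are 200 camera calls.

### The job

First turn the lamp unit's dimmer knob all the way down, anticlockwise to its stop. Then put the green-banded filter cube upright in the free bay of the white caddy, the one with the green pad, sliding the blue cover out of the way and setting the cube down gently rather than dropping it, and finally slide the cover fully closed. Do not shift or knock over the bottles, tools and other things on the bench.

Things in the scene. Friction and masses are not known exactly. Their poses are not given: they have to be found in the camera images.
- dimmer (a joint): dimmer knob on top of the grey lamp unit, turning about a vertical axis. 0 = fully down, the anticlockwise stop (seen from above); grows clockwise to 2.6 rad. Stays where it is left.
- dimmer_grip (a point): point on the dimmer's axis at the height to grip its bar (about 93 mm above the table). The bar is 42 mm long, 14 mm thick and 32 mm high (68 to 100 mm above the table), on a 44 mm disc, with a white mark at the end that points to the red tick (the unit's -x) at value 0; at value 0 it lies along the lamp unit's x axis, at value q it is turned clockwise by q from it.
- lamp_unit: grey lamp control unit with a white top, 144 (x) x 124 (y) x 56 mm high, fixed to the table; the origin is the centre of its underside. The dimmer's axis is at x = -12 mm, y = 0.
- caddy: white caddy, 120 (x) x 220 (y) mm, fixed; origin at the centre of its underside. -y half: open compartment, inside 104 mm (x) by y = -104 to -4 mm, floor 8 mm and wall tops 52 mm high; rails above the long walls, 108 mm apart, tops 62 mm high. A 4 mm divider, top 26 mm high, at y = -54 mm makes two bays of 104 (x) x 48 (y) mm. +y half: solid deck 52 mm high where the cover parks.
- cover (a joint): blue flat cover, 106 (x) x 112 (y) x 5 mm, top 58 mm above the table, sliding on the rails along the caddy's y axis. 0 = fully closed over the compartment (cover centre at caddy y = -54 mm); grows in metres as it opens towards the caddy's +y, to 0.106 fully open, when both bays are clear. It stays where it is left and slides with about 2 N.
- cover_grip (a point): middle of the yellow grip upright on the cover's centre: 36 (caddy x) x 14 (caddy y) x 26 mm high, from 58 to 84 mm above the table; this point is 71 mm above the table.
- bay (a point): centre of the top of the green pad (96 x 44 x 3 mm) on the floor of the free bay, 11 mm above the table; which of the two bays it is varies. Axes as the caddy's.
- cube: the filter cube to put away: grey block 34 x 34 mm, 36 mm high, with a green band and green top, about 90 g, loose on the table; origin at the centre of its underside, z up. All four sides are alike.
- parked: another filter cube of the same size, with a red band and red top, already standing in the other bay; leave it there. Origin at the centre of its underside.
- can: aluminium objective can, 34 mm diameter, 46 mm high, loose, close beside the green cube; leave alone. Origin at the centre of its underside.
- oil: small amber oil bottle with black cap, 26 mm diameter, 56 mm high, loose, close beside the green cube, on the other side from the can; leave alone. Origin at the centre of its underside.
- cleaner: blue lens-cleaner bottle with white cap, 48 mm diameter, 118 mm high, loose, in front of the caddy; leave alone. Origin at the centre of its underside.
- spray: spray bottle with white trigger head, 68 mm diameter, about 204 mm high, loose, beyond the caddy; leave alone. Origin at the centre of its underside.
- driver: screwdriver, 150 mm long, lying loose at the right; leave alone.
- mailer: orange slide mailer with white lid, 84 x 32 x 25 mm, lying loose in front of the caddy; leave alone.
- mouse: white computer mouse, 100 x 58 x 22 mm, loose at the left; leave alone.
Not all that is in view belongs to the job. Leave any pink or yellow look-alike of the cube alone.

How it is judged:
On the way, in this order (a step that is already met when the one before it is completed fails the run):
1. the dimmer is fully down (value of joint dimmer below 0.07 rad), for 0.2 s.
2. the green cube stands in the free bay (x of cube in the frame of bay between -0.036 and 0.036 m and y of cube in the frame of bay between -0.012 and 0.012 m and z of cube in the frame of bay between -0.004 and 0.005 m and angle between cube's own z axis and vertical below 0.12 rad), for 0.2 s.
3. the cover is fully closed (value of joint cover below 0.004 m), for 0.2 s.
At the end, for the whole second after the job is handed in: Dimmer within 0.07 rad of its anticlockwise stop; green cube upright (0.12 rad), at rest on the green pad, within 36 mm along and 12 mm across the bay and 5 mm of its height; red cube still standing in its bay; cover closed to within 4 mm (all of step 2 and value of joint dimmer below 0.07 rad and value of joint cover below 0.004 m and linear speed of cube below 0.02 m/s and height (world z) of parked below 0.014 m and angle between parked's own z axis and vertical below 0.12 rad); the robot touches nothing.
It fails at once if a bottle, the can, the screwdriver, slide mailer or mouse is shifted (distance of any of can, oil, cleaner from where it was at the start of the episode above 0.02 m or distance of any of spray, driver, mailer, mouse from where it was at the start of the episode above 0.03 m).
It fails at once if a bottle, the can or a filter cube is tipped over (leans more than 0.5 rad) (angle between any of can, oil, cleaner, spray, cube, parked's own z axis and vertical above 0.5 rad).
It fails at once if the red cube is shifted by more than 40 mm (distance of parked from where it was at the start of the episode above 0.04 m).
It fails at once if the green cube is dropped into the caddy (falls faster than 0.7 m/s there) (x of cube in the frame of bay between -0.05 and 0.05 m and y of cube in the frame of bay between -0.025 and 0.025 m and z of cube in the frame of bay below 0.045 m and linear speed of cube above 0.7 m/s).
It also fails if it takes over 72 s, if anything falls off the work surface, if the arm or the gripper's body presses on something with over 40 N, if the wrist force passes 120 N, or if a joint passes its speed limit or range.

## Working session

There is one attempt and no reset: what is moved stays moved. The work goes in short steps, each a Python script; the robot and the scene stay as the last script left them, time stands still between calls to the robot, and variables do not carry over. Pictures are saved under pics/ and viewed, at most 10 in all, crops included, and the job is handed in when it is done.

```bash
mkdir -p pics
python3 - <<'E'
from rig import ctrl, fingers, imaging, workorder
import cv2
for n in("scene","top"):
    cv2.imwrite(f"pics/{n}0.png",imaging.get_image(n)[:,:,::-1]); i=imaging.camera_info(n); print(n,i["camera_matrix"],i["R"],i["t"])
print(ctrl.get_state())
E
```

```text
scene [[511.79864919   0.         324.20615637]
 [  0.         511.79864919 233.56439181]
 [  0.           0.           1.        ]] [[-0.84804768  0.52990291  0.00424669]
 [ 0.28763905  0.46703365 -0.83614792]
 [-0.44506056 -0.70787179 -0.54848757]] [ 0.47751596 -0.08725354  1.53857344]
top [[616.74204192   0.         323.89435815]
 [  0.         616.74204192 250.92997575]
 [  0.           0.           1.        ]] [[-0.01347331 -0.99990545  0.00274904]
 [-0.99871431  0.01332279 -0.04891035]
 [ 0.0488691  -0.00340449 -0.99879939]] [0.03369022 0.5649598  1.57783498]
{'t': 0.1, 'joint_pos': array([-1.47409175e+00,  1.59023078e-01,  1.59813004e+00, -2.96697215e-05,
        1.38626859e+00, -2.10075972e-01]), 'qvel': array([-0.00133316, -0.00053705, -0.00429405,  0.00043692, -0.00054813,
       -0.00051028]), 'joint_efforts': array([-9.54627940e-04, -3.96992576e+01, -3.32338428e+01, -2.41184298e-04,
        4.24222526e-03, -1.09073045e-05]), 'position': array([ 0.17356557, -0.54751281,  0.19698275]), 'orientation': array([-3.13979774e+00, -3.52903616e-04,  3.06785697e-01]), 'contact_force': array([ 0.04774722, -1.1883803 ,  0.03041681]), 'moment': array([-0.02088135, -0.01394649, -0.04298202]), 'grasp_force': 0.0, 'grip_width': 0.9998449402484545}
```

View pics/scene0.png

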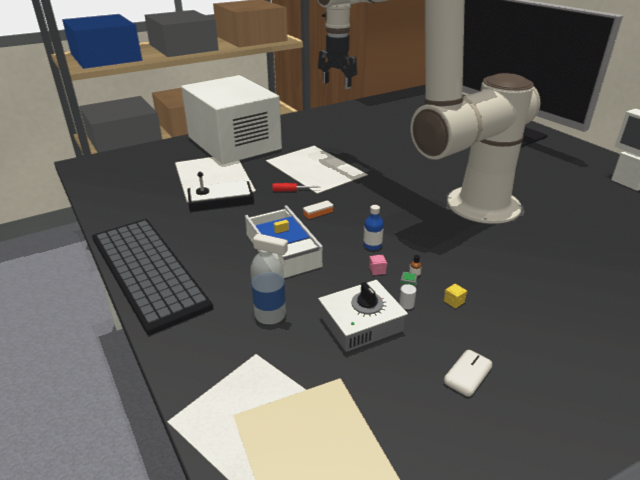

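View pics/top0.png

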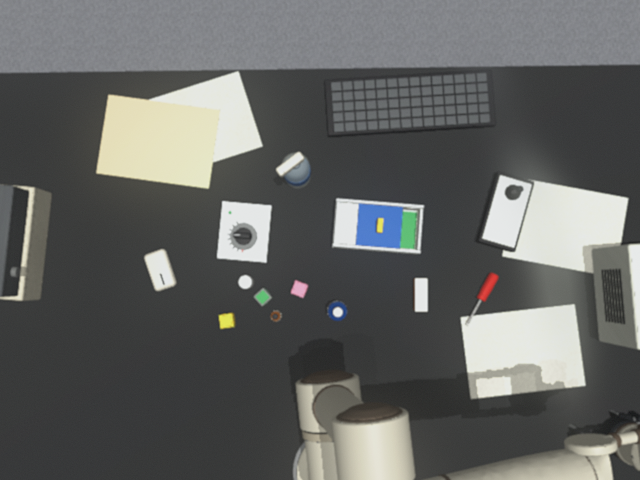

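Run:
```python
import cv2
a=cv2.imread("pics/top0.png")
c=cv2.resize(a[190:335,210:310],None,fx=4,fy=4,interpolation=cv2.INTER_CUBIC)
d=cv2.resize(a[190:260,325:430],None,fx=3.8,fy=3.8,interpolation=cv2.INTER_CUBIC)
import numpy as np
o=np.zeros((580,800,3),np.uint8);o[:c.shape[0],:400]=c;o[:d.shape[0],400:400+d.shape[1]]=d[:,:400]
cv2.imwrite("pics/crop0.png",o)
```

```text
(no output)
```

View pics/crop0.png

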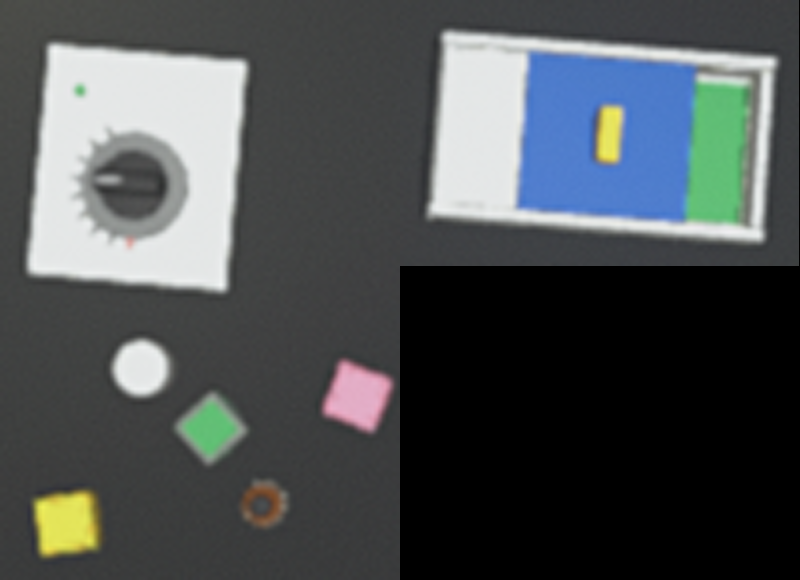

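The lookalikes are pink at top-image (300,289) and yellow at (227,321). The target has a green top with a grey rim, at (263,297), with the can at (245,282) and the oil at (276,316). The dimmer's mark points left (+y) and the red tick points down (-x), so it is at about 1.5 rad. The cover is about half open, and the green pad is in the -y bay (right end).

```bash
cat > h.py <<'E'
from rig import ctrl, fingers, imaging, workorder
import cv2, numpy as np
def unproj(uv,z,cam="top"):
    i=imaging.camera_info(cam);K,R,t=[np.array(i[k]) for k in("camera_matrix","R","t")]
    uv=np.atleast_2d(uv).astype(float);d=np.c_[uv,np.ones(len(uv))]@np.linalg.inv(K).T@R
    C=-R.T@t; return C[:2]+d[:,:2]*((z-C[2])/d[:,2:])
HSV=dict(green=((45,80,60),(85,255,255)),blue=((100,90,60),(125,255,255)),yellow=((22,120,80),(35,255,255)),white=((0,0,170),(180,40,255)),
 red=((0,120,80),(8,255,255)))
def rect(im,col,box,z):
    """largest blob of a colour in pixel box -> centre, sides, angle (deg of 1st side) on plane z"""
    x0,y0,x1,y1=box;s=4
    h=cv2.cvtColor(cv2.resize(im[y0:y1,x0:x1],None,fx=s,fy=s,interpolation=cv2.INTER_CUBIC),cv2.COLOR_RGB2HSV)
    m=cv2.inRange(h,*map(np.array,HSV[col]));cs,_=cv2.findContours(m,cv2.RETR_EXTERNAL,cv2.CHAIN_APPROX_NONE)
    c=max(cs,key=cv2.contourArea)[:,0,:]
    w=unproj((c+.5)/s-.5+[x0,y0],z)
    (cx,cy),sz,a=cv2.minAreaRect((w*1000).astype(np.float32)); return np.round([cx,cy,*sz,a],1)
E
python3 - <<'E'
from h import *
im=cv2.imread("pics/top0.png")[:,:,::-1].copy()
print("cube",rect(im,"green",(245,280,282,315),.036))
print("lamp",rect(im,"white",(205,190,285,275),.056))
print("caddy",rect(im,"white",(325,190,432,260),.057))
print("cover",rect(im,"blue",(345,195,412,260),.058))
print("grip",rect(im,"yellow",(365,205,395,245),.084))
print("pad",rect(im,"green",(395,195,432,260),.011))
for n,p,z in [("can",(245.3,282),.046),("oil",(276,316),.056),("cleaner",(338,311.5),.118),("spraybase",(297,172),.1),("knob",(243,236.3),.068),("mark",(232.8,234.8),.1),("barend",(250,236.5),.1),("tick",(242.5,250.3),.057)]:
    print(n,unproj(p,z).round(4))
E
```

```text
cube [450.4 184.5  25.2  25.7  41.9]
lamp [615.5 227.  125.2 145.4  84.2]
caddy [ 625.8 -110.3  220.6  122.1   84.7]
cover [ 625.5 -113.2  110.8  104.6   84.7]
grip [ 624.3 -111.6   12.6   34.3   85.8]
pad [ 617.6 -192.7   36.8   93.5   85.1]
can [[0.488  0.2254]]
oil [[0.4021 0.1481]]
cleaner [[ 0.4143 -0.0054]]
spraybase [[0.7561 0.0898]]
knob [[0.6019 0.2276]]
mark [[0.6036 0.2484]]
barend [[0.5988 0.2064]]
tick [[0.5676 0.2305]]
```

```bash
cat >> h.py <<'E'
P=np.pi
def down(yaw_deg): return [P,0,np.radians(yaw_deg)]
def say(m=""):
    s=ctrl.get_state();print(m,"t",round(s["t"],2),s["position"].round(4),"yaw",np.degrees(s["orientation"][2]).round(1),"F",s["contact_force"].round(1),"M",s["moment"].round(2),"w",round(s["grip_width"],3),"gf",round(s["grasp_force"],1))
E
python3 - <<'E'
from h import *
K=[.6032,.2282]
ctrl.servo_line([.174,-.548,.30],vel=.3)
ctrl.move_ptp(K+[.20],down(83.8)); say()
ctrl.servo_line(K+[.076],vel=.12); say("at")
fingers.gripper_to(0.0,40); say("grip")
for y in (110,140,165,174,176.5):
    ctrl.move_ptp(K+[.076],down(y)); say()
ctrl.dwell(.2)
fingers.gripper_to(1.0); say()
ctrl.servo_line(K+[.22],vel=.2)
ctrl.move_ptp([.625,-.11,.22],down(-5.3)); say("over cover")
cv2.imwrite("pics/scene1.png",imaging.get_image("scene")[:,:,::-1])
cv2.imwrite("pics/top1.png",imaging.get_image("top")[:,:,::-1])
a=cv2.imread("pics/top1.png")[190:335,205:305];b=cv2.imread("pics/scene1.png")[200:360,230:430]
o=np.zeros((580,800,3),np.uint8);o[:,:400]=cv2.resize(a,(400,580),interpolation=3);o[:320,400:]=cv2.resize(b,(400,320),interpolation=3);cv2.imwrite("pics/crop1.png",o)
E
```

```text
t 3.72 [0.6035 0.2274 0.2001] yaw 83.7 F [-0.   0.2 -0.3] M [ 0.03  0.01 -0.06] w 1.0 gf 0.0
at t 4.9 [0.6041 0.2283 0.0772] yaw 83.8 F [0.7 0.2 0.9] M [ 0.01 -0.03  0.01] w 0.997 gf 0.0
grip t 5.67 [0.6032 0.2282 0.076 ] yaw 83.8 F [-1.1 -0.   0.6] M [ 0.    0.07 -0.04] w 0.0 gf 0.0
 t 6.18 [0.6032 0.2282 0.076 ] yaw 109.9 F [-0.5 -0.1 -0.3] M [ 0.03  0.   -0.01] w -0.002 gf 0.0
 t 6.75 [0.6032 0.2282 0.076 ] yaw 139.8 F [-0.1  0.2 -0.2] M [-0.04  0.01 -0.03] w -0.005 gf 0.0
 t 7.25 [0.6032 0.2282 0.076 ] yaw 164.8 F [-0.1  0.4  0. ] M [-0.04  0.02  0.02] w -0.002 gf 0.0
 t 7.53 [0.6032 0.2282 0.076 ] yaw 173.7 F [-0.4  0.1 -0.7] M [-0.01  0.02 -0.  ] w -0.003 gf 0.0
 t 7.78 [0.6032 0.2282 0.076 ] yaw 176.3 F [ 0.4 -0.1  0.5] M [ 0.02 -0.03 -0.  ] w 0.0 gf 0.0
 t 8.76 [0.6032 0.2282 0.076 ] yaw 176.5 F [-0.3 -0.6  0.8] M [ 0.06 -0.01 -0.  ] w 0.998 gf 0.0
over cover t 11.88 [ 0.625  -0.1096  0.2198] yaw -5.3 F [-0.  -0.2 -0.1] M [ 0.04 -0.02  0.03] w 0.996 gf 0.0
```

View pics/crop1.png

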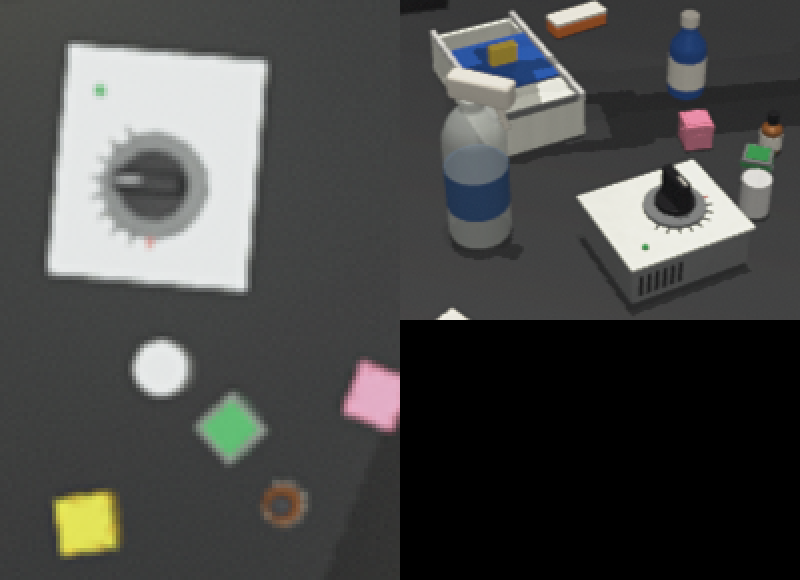

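The knob hasn't moved. The mark still points left at crop (130,180), and the fingers closed to 0 without any force. Before trying again I'll compare where the arm really is with the pose it reports.

Run:
```python
from h import *
a=cv2.imread("pics/scene1.png");b=cv2.imread("pics/top1.png")
s=ctrl.get_state();say();print(s["joint_pos"].round(3))
for n,im in(("scene",a),("top",b)):
    i=imaging.camera_info(n);p=cv2.projectPoints(np.array([s["position"],s["position"]+[0,0,.1]]),cv2.Rodrigues(np.array(i["R"]))[0],np.array(i["t"]),np.array(i["camera_matrix"]),None)[0][:,0]
    print(n,p.round(1)); cv2.drawMarker(im,tuple(int(v) for v in p[0]),(255,0,255),0,16,1)
o=np.hstack([a[60:460,150:550],b[0:400,150:550]]);cv2.imwrite("pics/chk.png",o)
```

```text
t 11.97 [ 0.6251 -0.1096  0.2199] yaw -5.3 F [0.3 0.7 0.1] M [ 0.01 -0.03 -0.01] w 1.003 gf 0.0
[-0.364  0.298  1.39   0.     1.454  1.299]
scene [[278.1 173.6]
 [276.1 134. ]]
top [[384.  219.2]
 [388.8 214.4]]
```

View pics/chk.png

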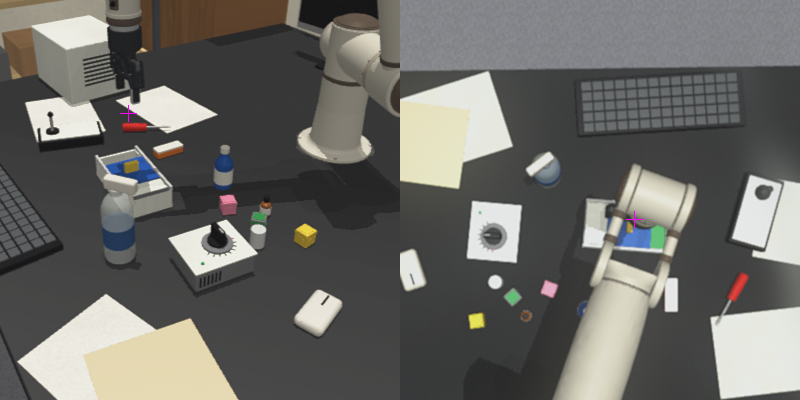

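Run:
```python
from h import *
ctrl.move_ptp([.625,-.11,.22],down(-5.3));a0=imaging.get_image("scene")
fingers.gripper_to(0,30);a1=imaging.get_image("scene");s=ctrl.get_state();say()
i=imaging.camera_info("scene");o=[]
for im in(a0,a1):
    c=cv2.resize(im[80:200,230:330,::-1],None,fx=4,fy=4,interpolation=3)
    for dz in(0,.02,.04):
        p=cv2.projectPoints(s["position"]+[0,0,dz],cv2.Rodrigues(np.array(i["R"]))[0],np.array(i["t"]),np.array(i["camera_matrix"]),None)[0][0,0]
        cv2.drawMarker(c,tuple(int(v) for v in ((p-[230,80])*4+1.5)),(255,0,255),0,16,1)
    o.append(c)
cv2.imwrite("pics/chk2.png",np.hstack(o))
```

```text
t 13.09 [ 0.625 -0.11   0.22 ] yaw -5.3 F [-0.2  0.9  0.4] M [ 0.01 -0.02  0.  ] w 0.003 gf 0.0
```

View pics/chk2.png

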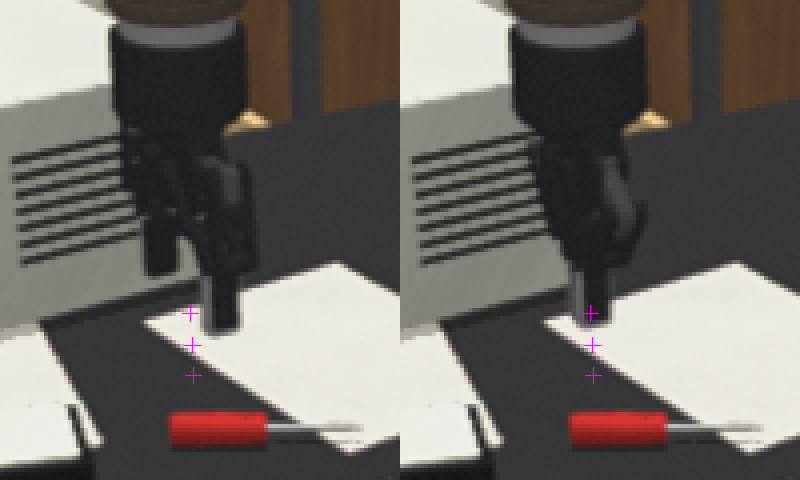

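The shut fingertips show at crop y≈326, but the reported TCP projects to y≈375. The real tips are therefore about 32 mm above the reported TCP, which is why they passed over the 100 mm bar. I'll measure the offset with a gentle touch on a bare patch of table.

Run:
```python
from h import *
ctrl.move_ptp([.62,.065,.15],down(-5.3))
ctrl.servo_line([.62,.065,.02],vel=.15); ctrl.dwell(.2); say()
print(ctrl.servo_line([.62,.065,-.045],vel=.02,contact_N=5)); say("touch")
ctrl.servo_line([.62,.065,.05],vel=.15); say()
```

```text
t 15.08 [0.6209 0.065  0.0212] yaw -5.3 F [0.  0.4 0. ] M [-0.03  0.    0.03] w -0.002 gf 0.0
True
touch t 17.42 [ 0.6199  0.065  -0.0333] yaw -5.3 F [-1.1 -0.4  3.5] M [0.07 0.14 0.03] w -0.002 gf 1.9
 t 18.12 [0.6191 0.0651 0.0489] yaw -5.3 F [-0.8 -0.2  0.4] M [ 0.01 -0.02 -0.01] w -0.0 gf 0.0
```

The offset is about 32.5 mm along the tool. I'll correct for it and redo the dimmer.

```bash
cat >> h.py <<'E'
D=.0325   # measured: real finger tips are this far above the reported TCP
def T(x,y,z): return [x,y,z-D]
E
python3 - <<'E'
from h import *
K=(.6034,.2282)
ctrl.servo_line([.62,.065,.12],vel=.3)
ctrl.move_ptp(T(*K,.15),down(83.8)); fingers.gripper_to(1.0)
ctrl.servo_line(T(*K,.076),vel=.15); say("at")
fingers.gripper_to(0.0,40); say("grip")
g=ctrl.get_state()["grip_width"]
if g>.05:
    for y in (130,174,176.5):
        ctrl.move_ptp(T(*K,.076),down(y)); say()
    ctrl.dwell(.1)
fingers.gripper_to(1.0)
ctrl.servo_line(T(*K,.17),vel=.3)
ctrl.move_ptp(T(.6243,-.1116,.15),down(-5.3)); say("over cover")
a=imaging.get_image("top")[190:290,200:300,::-1]
cv2.imwrite("pics/dim2.png",cv2.resize(a,None,fx=4,fy=4,interpolation=3))
E
```

```text
at t 21.11 [0.604  0.2283 0.0442] yaw 83.8 F [-0.5  0.3  1.2] M [-0.04 -0.04 -0.02] w 1.001 gf 0.0
grip t 21.76 [0.6027 0.2284 0.0439] yaw 83.8 F [-5.4  0.   5.9] M [-0.07  0.77  0.01] w 0.159 gf 41.7
 t 22.55 [0.6048 0.229  0.044 ] yaw 129.9 F [ 3.8  4.8 -0.2] M [ 0.65 -0.67  0.02] w 0.155 gf 40.8
 t 23.31 [0.6057 0.2308 0.044 ] yaw 173.9 F [ 7.1 10.2 -3.7] M [ 1.65 -1.24 -0.04] w 0.154 gf 40.4
 t 23.56 [0.6057 0.2308 0.0441] yaw 176.2 F [ 8.4 10.4 -3.7] M [ 1.59 -1.17 -1.18] w 0.155 gf 47.9
over cover t 27.06 [ 0.6242 -0.1112  0.1171] yaw -5.3 F [ 0.4  0.7 -0.1] M [-0.04  0.03  0.01] w 1.0 gf 0.0
```

View pics/dim2.png

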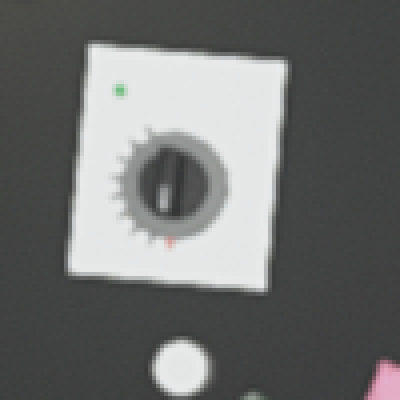

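The mark now points down at the red tick (170,242), and the yaw moment spiked to -1.18 N m against the stop, so the dimmer is fully down. Next I'll open the cover.

Run:
```python
from h import *
u=np.array([np.sin(np.radians(5.3)),np.cos(np.radians(5.3))]);g=np.array([.6247,-.1122])
ctrl.servo_line(T(*g,.0625),vel=.15); say("at")
fingers.gripper_to(0.0,40); say("grip")
p=ctrl.get_state()["position"][:2]
if ctrl.get_state()["grip_width"]>.05:
    q=p+u*.060
    print(ctrl.servo_line(T(*q,.0625),vel=.06,contact_N=12)); say("open"); print("travel",(ctrl.get_state()["position"][:2]-p)@u)
fingers.gripper_to(1.0); q=ctrl.get_state()["position"][:2]
ctrl.servo_line(T(*q,.15),vel=.3)
ctrl.move_ptp(T(.4504,.1845,.15),down(41.9)); say()
im=imaging.get_image("top"); cv2.imwrite("pics/top3.png",im[:,:,::-1])
print("cover",rect(im,"blue",(325,195,412,260),.058));print("grip",rect(im,"yellow",(345,205,395,245),.084));print("pad",rect(im,"green",(375,195,432,260),.011))
print("parkedtop",rect(im,"red",(375,195,432,260),.047))
cv2.imwrite("pics/crop3.png",cv2.resize(im[180:330,230:430,::-1],None,fx=4,fy=4,interpolation=3))
```

```text
at t 27.84 [ 0.6255 -0.1124  0.031 ] yaw -5.3 F [-0.3  0.1  0.9] M [ 0.07 -0.   -0.01] w 0.997 gf 0.0
grip t 28.49 [ 0.6249 -0.1121  0.0304] yaw -5.3 F [-0.8  1.2  2.2] M [ 0.13  0.18 -0.03] w 0.157 gf 42.5
True
open t 29.39 [ 0.6301 -0.0557  0.0304] yaw -5.2 F [-0.6 -1.6  2.9] M [-0.09  0.01 -0.07] w 0.156 gf 42.7
travel 0.0566855366318092
 t 31.68 [0.4513 0.1839 0.1176] yaw 41.8 F [ 0.7  0.9 -0.7] M [-0.01  0.01 -0.01] w 1.003 gf 0.0
cover [630.6 -58.7 111.4 104.6  84.7]
grip [629.6 -57.2  12.4  34.   85.5]
pad [ 617.9 -189.4   43.5   93.5   85. ]
parkedtop [ 612.9 -136.6   25.2   25.5   83.5]
```

View pics/crop3.png

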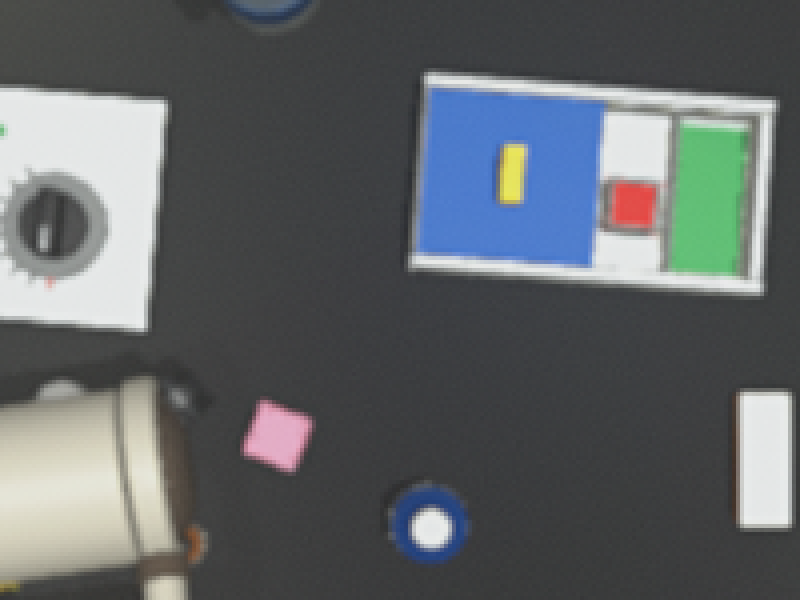

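The cover is parked open at crop (512,172). The red cube is at (633,205) and the pad at (710,200) is fully clear. Now I'll pick up the cube and place it.

Run:
```python
from h import *
C=(.4504,.1845);B=(.6182,-.1892)
fingers.gripper_to(.75)
ctrl.move_ptp(T(*C,.12),down(41.9))
ctrl.servo_line(T(*C,.007),vel=.13); say("at")
fingers.gripper_to(0.0,40); say("grip")
if ctrl.get_state()["grip_width"]<.25: raise SystemExit("missed")
ctrl.servo_line(T(*C,.16),vel=.2)
ctrl.move_ptp(T(*B,.16),down(84.7)); say("over bay")
ctrl.servo_line(T(*B,.035),vel=.12); ctrl.dwell(.15)
print(ctrl.servo_line(T(*B,.015),vel=.02,contact_N=4)); say("down")
fingers.gripper_to(.62); say("rel")
ctrl.servo_line(T(*B,.15),vel=.2)
ctrl.move_ptp(T(.6300,-.0566,.15),down(-5.3)); say()
im=imaging.get_image("top");sc=imaging.get_image("scene")
print("cube",rect(im,"green",(385,195,432,260),.047),rect(im,"red",(375,195,432,260),.047))
o=np.hstack([cv2.resize(im[180:280,325:435,::-1],None,fx=3.6,fy=4,interpolation=3),cv2.resize(sc[190:290,230:330,::-1],None,fx=4,fy=4,interpolation=3)])
cv2.imwrite("pics/crop4.png",o)
```

```text
at t 33.34 [ 0.4514  0.1847 -0.0245] yaw 41.9 F [ 1.7 -0.2  1. ] M [ 0.02 -0.   -0.01] w 0.749 gf 0.0
grip t 33.72 [ 0.4513  0.1847 -0.0246] yaw 41.9 F [-1.6  1.2  5.6] M [0.09 0.14 0.04] w 0.391 gf 41.1
over bay t 36.15 [ 0.618  -0.1881  0.127 ] yaw 84.7 F [-0.3  1.1 -0.6] M [-0.   -0.01  0.03] w 0.393 gf 40.3
True
down t 38.25 [ 0.6181 -0.1892 -0.0136] yaw 84.7 F [-0.7  1.   3.9] M [-0.03 -0.03  0.01] w 0.39 gf 41.0
rel t 38.58 [ 0.6166 -0.1884 -0.0151] yaw 84.7 F [ 0.6 -0.4 -0.6] M [-0.   -0.02 -0.06] w 0.622 gf 0.0
 t 40.94 [ 0.6297 -0.0568  0.1169] yaw -5.3 F [ 0.2 -0.2  0.3] M [-0.03 -0.02 -0.02] w 0.619 gf 0.0Traceback (most recent call last):
  File "<stdin>", line 16, in <module>
  File "h.py", line 14, in rect
    c=max(cs,key=cv2.contourArea)[:,0,:]
      ~~~^^^^^^^^^^^^^^^^^^^^^^^^
ValueError: max() iterable argument is empty
```

Run:
```python
from h import *
sc=imaging.get_image("scene");cv2.imwrite("pics/crop4.png",cv2.resize(sc[195:285,230:350,::-1],None,fx=6,fy=6,interpolation=3))
i=imaging.camera_info("scene")
for p in [(.618,-.189,.047),(.613,-.137,.044)]:
    q=cv2.projectPoints(np.array(p),cv2.Rodrigues(np.array(i["R"]))[0],np.array(i["t"]),np.array(i["camera_matrix"]),None)[0][0,0];print(((q-[230,195])*6+2.5).round())
```

```text
[240. 151.]
[305. 207.]
```

View pics/crop4.png

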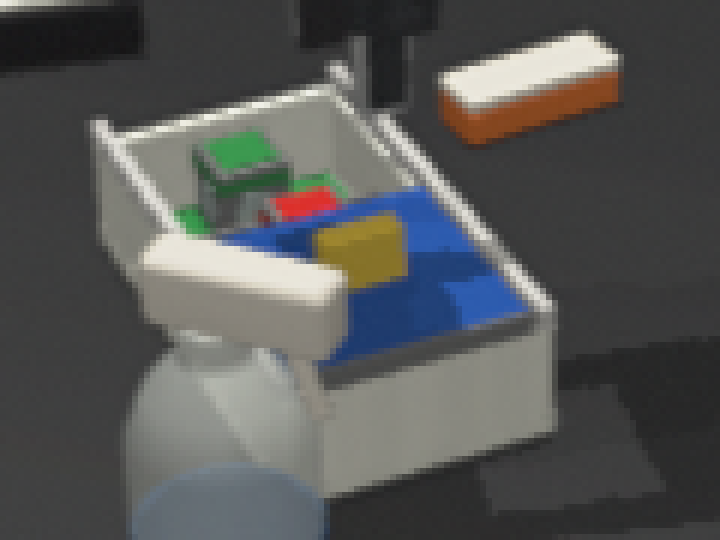

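The green cube's top is at crop (240,150), which matches the predicted (240,151), so it is standing upright in the bay. The red cube at (305,207) hasn't moved. Now I'll close the cover.

Run:
```python
from h import *
u=np.array([np.sin(np.radians(5.3)),np.cos(np.radians(5.3))]);g=(.6302,-.0572)
fingers.gripper_to(.8)
ctrl.servo_line(T(*g,.0625),vel=.15)
fingers.gripper_to(0.0,40); say("grip")
p=ctrl.get_state()["position"][:2]
q=p-u*.112
print(ctrl.servo_line(T(*q,.0625),vel=.06,contact_N=14)); say("closed"); r=ctrl.get_state()["position"][:2]; print("travel",(r-p)@u)
fingers.gripper_to(.8)
ctrl.servo_line(T(*r,.16),vel=.3)
ctrl.move_ptp([.174,-.548,.25],down(17.6)); say()
im=imaging.get_image("top");cv2.imwrite("pics/top5.png",im[:,:,::-1])
print("cover",rect(im,"blue",(325,195,432,260),.058));print("grip",rect(im,"yellow",(345,205,425,245),.084));print("caddy",rect(im,"white",(325,190,432,260),.057))
cv2.imwrite("pics/crop5.png",cv2.resize(im[180:330,220:430,::-1],None,fx=3.8,fy=3.8,interpolation=3))
```

```text
grip t 42.66 [ 0.6306 -0.0572  0.0307] yaw -5.3 F [-1.2  1.   4.7] M [ 0.14  0.14 -0.04] w 0.153 gf 41.3
True
closed t 44.27 [ 0.6208 -0.161   0.0307] yaw -5.4 F [-0.   1.9  3.8] M [0.03 0.03 0.05] w 0.155 gf 41.5
travel -0.10428908205984595
 t 47.47 [ 0.1747 -0.5477  0.2497] yaw 17.7 F [-0.1 -0.3  0.3] M [ 0.03 -0.02  0.05] w 0.798 gf 0.0
cover [ 620.6 -165.3  113.5  104.5   84.7]
grip [ 619.9 -162.3   13.    33.5   84.5]
caddy [ 625.8 -110.3  220.6  122.1   84.7]
```

View pics/crop5.png

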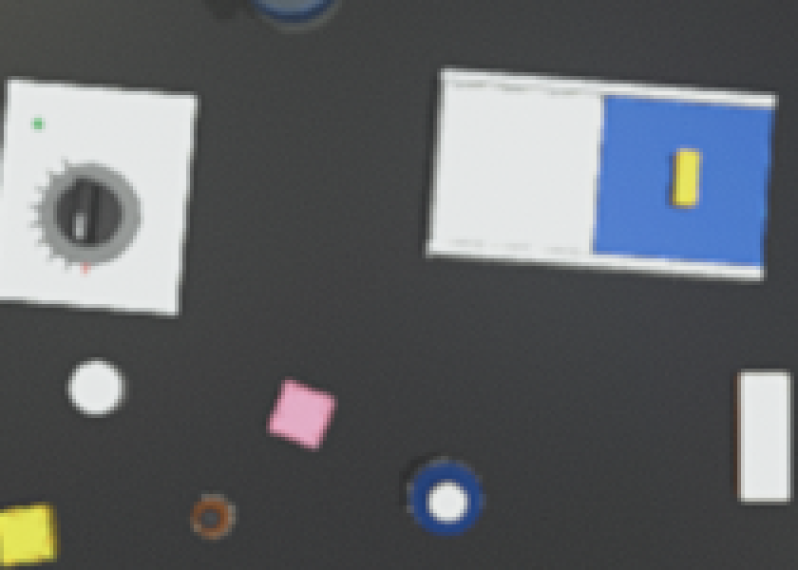

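The final picture shows the cover closed at crop (685,180). Its grip moved 105.5 mm of the 106 mm, within measuring error. The mark is still on the red tick, the bottles and can are in place, and the arm is clear.

```bash
python3 -c "
from rig import workorder
print(workorder.close_job())"
```

```text
the job is handed in; nothing more can be done
None
```

I handed the job in at about 47 s of robot time, and no verdict came back: the dimmer is at its anticlockwise stop, the green cube stands upright on the green pad, the cover is closed to within about 1 mm, and nothing else in the last top view had moved.

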